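# Shut and latch the filter housing

### The job

Lower the open cover of the red purge-gas filter housing until it is shut. Then lock it with its sprung quarter-turn stud: push the blue wing in gently until it bottoms, turn it a quarter turn clockwise to its stop while holding it in, and let go so that it springs back into its lock. Never force the stud, and leave the gauge, pendant, tee fitting and clamp beside the housing where they are.

Things in the scene. Friction and masses are not known exactly. Their poses are not given: they have to be found in the camera images.
- housing: Open red box fixed to the bench, 200 (x) x 240 (y) x 90 mm high. Origin: centre of its underside on the bench; x points away from the robot to the hinge side, y to the left, z up. Its yaw varies by up to 0.3 rad.
- cover (a joint): Angle (rad) of the aluminium cover, 200 x 240 x 8 mm, hinged along the housing's far (+x) top edge: 0 = shut (top face 98.5 mm above the bench), positive = raised. It starts 0.35 to 0.75 rad open, and a stiff hinge holds it wherever it is left. About 3 N pressed down on its outer face, anywhere more than 100 mm from the hinge, shuts it.
- cover_hinge (a point): Point on the hinge line, mid-way along y; 100 mm beyond the housing's centre, 90.5 mm above the bench.
- cover_edge (a point): Middle of the cover's free edge on its outer (top) face, 200 mm from the hinge. With the cover shut it is on the robot's side.
- stud_grip (a point): Centre of the stud's blue wing: 10 mm thick, 36 long, 24 high, 155 mm from the hinge on the cover's middle line; with the stud out, 44 mm above the cover's top face. Its z is the stud axis out of the cover, y along the wing, x across its thickness. Unlocked, the wing lies along the housing's y (red dot); locked, along the housing's x (green dot).
- stud_push (a joint): How far (m) the stud is pushed in; 0 = out. Spring: 4 N at 0, then 0.3 N per mm. Cover shut and wing unlocked, it bottoms after 11 to 24 mm (differs per housing, not visible: feel for the sudden rise of force). It turns only within 1.5 mm of the bottom; locked and let go, it springs back about 4 mm from the bottom and no further.
- stud_turn (a joint): Turn (rad) of the stud: 0 = unlocked, growing clockwise seen from above, hard stop at 1.66; it locks from 1.4 up. It turns stiffly (0.03 N m) and stays as left. If turned more than about 0.15 before it is pushed in, its pin misses the slot in the receptacle below.
- pin: Steel cross-pin of the stud, under the cover, parallel to the wing, 22 mm long; origin at its middle, 66 mm below stud_grip. It enters a slot in a brass receptacle, which breaks if the pin bears on it with over 20 N: pressed too hard at the bottom, or turned against the slot when not deep enough. Pushing the stud slowly, with 14 to 20 N in all, is right.
- gauge: Bystander: black dial gauge lying face up, 84 mm diameter, 34 mm high; origin under its centre.
- pendant: Bystander: black hand control, 155 x 62 x 26 mm; origin under its centre.
- tee: Bystander: steel tee tube fitting, 90 x 60 x 28 mm; origin under its middle.
- clamp: Bystander: blue screw clamp lying flat, about 130 x 80 x 20 mm; origin under its middle.
- stud_disc (a point): Centre of the top of the black disc on which the wing stands, 12 mm below stud_grip: 44 mm diameter, 6 mm thick, moves and turns with the wing. Fingers that straddle the wing may press on this disc.

How it is judged:
By the outcome, as a careful person would: the job done as asked, in the order asked, and still so for the second after the job is handed in, with the robot touching nothing.
It also fails if it takes over 48 s, if anything falls off the work surface, if the arm or the gripper's body presses on something with over 40 N, if the wrist force passes 120 N, or if a joint passes its speed limit or range.

### The arm

A 6-joint arm with a two-finger parallel gripper is mounted at the origin on the work surface. World frame = base frame: x ahead of the robot, y to its left, z up, the work surface at z = 0. Lengths are in mm, angles in rad, forces in N, time in s.
With the tool pointing down it reaches from about 375 to 925 mm from the base axis. Payload 5.7 kg.
Tool frame: the origin (TCP) lies at the very end of the fingers, on their centre line; the grasp point (between the pads) lies manip.grasp_offset behind it (manip.grasp_offset is the distance from the TCP to the grasp point, in mm); z points along the fingers, y is the line along which they close (so a half turn about z gives the same grasp; the last joint's range is limited). The gripper opens to 88 mm and grips with 3 to 60 N. Pads are 20 mm wide; open, the fingers measure 115 mm over their backs; the gripper's body (75 mm by 178 mm) begins 61 mm behind the grasp point.
Start: joints at [-1.298, 0.359, 1.51, -0, 1.272, -0.115], TCP at [226.874, -555.419, 222.623] pointing down, gripper open.
Joint ranges: [-2.97, 2.97], [-1.01, 2.36], [0.21, 2.38], [-0.96, 4.11], [0.2, 2.71], [-2.98, 2.98]. Speed limits (rad/s): [2.39, 2.39, 3.14, 3.14, 3.14, 3.14].

### API

Orientations are given as a unit quaternion [x, y, z, w].
In Python, from bench import manip gives the robot as it stands. The module is installed in compiled form; this text tells all that it offers.
- The arm moves only by the shell command python3 -m creep 'ROWS'. ROWS is JSON, a list of rows, each an object of numbers: "dx", "dy", "dz": the shift along the tool's x, y, z in mm; "twist": the turn about the tool's z in degrees; "grip": the opening in per cent of the stroke, from 0 (shut) to 100 (fully open). In form: [{"dx": .., "dy": .., "dz": .., "twist": .., "grip": ..}, ...]. A call has 1 to 10 rows; each row is the pose to reach, as a shift and turn from the pose commanded when the call began, along the tool's axes at that moment; what a row does not reach only later rows make up. A row lasts 1/8 s, in which the tool goes at most 62.5 mm and 10.7 degrees, less where a joint would pass 70% of its speed; a pose out of reach is approached as far as the arm can. A call with a gripper value outside its range is refused whole. The fingers move at their own pace and stop on an object; the grip force is fixed at half the most. Time passes only in rows, so rows that repeat a pose let the fingers close. It gives the time, the measured TCP pose, the force and the opening at its end, in the units of the state.
- manip.state(): the state, without advancing time (a new reading comes with each control period).
- manip.grab_frame(name): name is "side" or "top" or "wrist"; returns the picture (480x640x3 uint8, red, green, blue); there is no depth.
- manip.camera_info(name): a dict with "intrinsics" (3x3 intrinsics, pixels), "k1" (the pictures are not rectified: a ray, as slopes to the right and down, at radius r is drawn at 1 + k1 r^2 times it, then the intrinsics apply), "rvec" (rotation vector, rad) and "tvec" (3), from world to camera coordinates, as OpenCV has them. Camera axes: x right, y down, z forward; pixel columns grow to the right and rows downward; lengths in mm; the calibration is good to about 2 mm. A picture is of the moment at which its call begins: read the wrist's pose just before it. camera_info takes no time and is no camera call; for the wrist camera it gives the pose at the moment of the call.
- manip.sign_off(): hands the job in, once; it reports no verdict.
Trained networks look in the newest picture that a camera, given by its name, has taken for a name from the list of things; names that differ only in an ending like _2 or _b are one class to them, and where a whole thing is asked for, a point or a joint stands for the part that bears it (a point fixed in the world has none). Each returns a list of dicts, best first, with "confidence" (0 to 1); they miss things now and then, are a little off and sometimes report something else, mostly with a low value. They report only what shows in the picture. A call takes as long as a camera call.
- manip.search_frame(target, camera): "location" ([x, y, z] in mm, in world coordinates, good to about 4 mm: the middle of the surface that is visible of it).
- manip.mark_of(target, camera): "location" ([x, y, z] in mm, in world coordinates, good to about 4 mm: a listed point, or the origin of a listed thing).
The state is a dict: "clock": time; "q": joint angles; "dq": joint speeds; "effort": joint torques, N m; "ee_pos": TCP position; "tcp_rot": TCP orientation; "contact_force": force on the tool from outside, world axes, zero at the start; "wrist_torque": the same for the moment, N m; "finger_gap": opening from 0.0 (shut) to 1.0 (fully open).
Only numpy, scipy, OpenCV 4.12 (cv2) and the standard library are available. Lean on these libraries where they do the work, as an engineer would, in place of code of your own. Each camera call takes 0.05 s, during which the arm holds its last target. There are 200 camera calls.

## Working session

There is one attempt and no reset: what is moved stays moved. The work goes in short steps, Python scripts to look and compute and a shell command to move; the robot and the scene stay as the last step left them, time stands still between calls to the robot, and variables do not carry over. Pictures are saved under pics/ and viewed, on a budget of 10 in all, crops included, one or two more only if the job needs it, and the job is handed in when it is done.

```bash
mkdir -p pics; cat > h.py <<'E'
from bench import manip
import numpy as np, cv2
from scipy.spatial.transform import Rotation as R
np.set_printoptions(precision=3,suppress=True)
def snap(c,f=None):
    im=manip.grab_frame(c)
    if f: cv2.imwrite('pics/'+f,cv2.cvtColor(im,cv2.COLOR_RGB2BGR))
    return im
def st():
    s=manip.state(); r=R.from_quat(s['tcp_rot'])
    print('t',round(s['clock'],2),'p',np.array(s['ee_pos']),'F',np.array(s['contact_force']),'T',np.array(s['wrist_torque']),'gap',round(s['finger_gap'],3)); print('R',r.as_matrix().tolist(),'q',np.array(s['q']))
    return s,r.as_matrix()
E
python3 - <<'E'
from h import *
s,_=st(); print(manip.__dict__.get('grasp_offset'))
for c in ['side','top']:
    snap(c,c+'0.png')
    for n in ['cover_hinge','cover_edge','stud_grip','housing','stud_disc','gauge','pendant','tee','clamp']:
        print(c,n,[(round(d['confidence'],2),np.round(d['location'],0).tolist()) for d in manip.mark_of(n,c)[:2]])
print(manip.state()['clock'])
E
```

```text
t 0.0 p [ 226.69  -554.786  221.818] F [ 0.523 -0.61  -0.699] T [-0.07   0.037  0.031] gap 0.999
R [[0.9257485765478899, 0.37813928756968035, -0.0005022109621189592], [0.37813956568586066, -0.9257469057331196, 0.0017707028162417759], [0.00020465205722441235, -0.0018291314467235049, -0.9999983061964086]] q [-1.298  0.36   1.511 -0.     1.273 -0.115]
None
side cover_hinge [(0.58, [695.0, -106.0, 90.0])]
side cover_edge [(0.59, [549.0, -74.0, 222.0])]
side stud_grip [(0.72, [613.0, -88.0, 228.0])]
side housing [(0.71, [599.0, -81.0, -2.0])]
side stud_disc [(0.71, [599.0, -85.0, 219.0])]
side gauge [(0.76, [607.0, 112.0, 2.0])]
side pendant [(0.69, [519.0, -257.0, -3.0])]
side tee []
side clamp [(0.63, [529.0, -367.0, 1.0]), (0.2, [518.0, -256.0, -3.0])]
top cover_hinge [(0.89, [697.0, -101.0, 93.0])]
top cover_edge [(0.84, [549.0, -69.0, 223.0])]
top stud_grip [(0.83, [610.0, -83.0, 230.0])]
top housing [(0.74, [595.0, -81.0, -1.0])]
top stud_disc [(0.7, [605.0, -85.0, 218.0])]
top gauge [(0.67, [600.0, 109.0, -2.0]), (0.42, [595.0, -83.0, -3.0])]
top pendant [(0.55, [519.0, -257.0, -2.0])]
top tee [(0.91, [669.0, 223.0, -2.0])]
top clamp [(0.65, [528.0, -367.0, 0.0]), (0.32, [548.0, -71.0, 221.0])]
1.0
```

```bash
python3 - <<'E'
from h import *
print(manip.grasp_offset)
a=cv2.imread('pics/side0.png');b=cv2.imread('pics/top0.png')
print(a.shape)
cv2.imwrite('pics/both0.png',np.hstack([cv2.resize(a,(400,300)),cv2.resize(b,(400,300))]))
E
```

```text
18.700000000000003
(480, 640, 3)
```

View pics/top0.png

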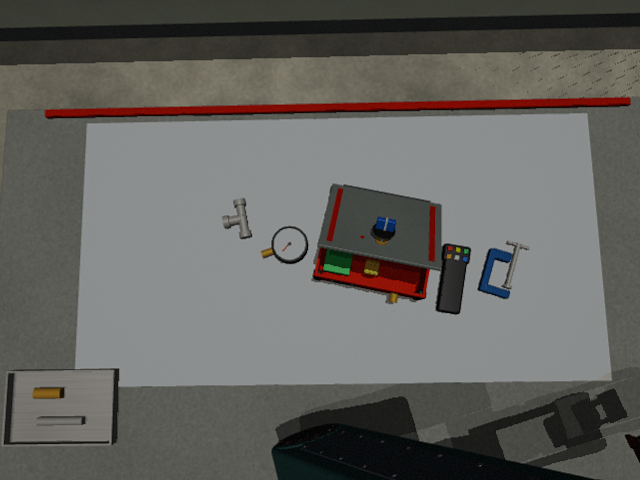

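The top view shows the housing at about (375, 245) with its cover open and the blue wing at (384, 228). The gauge (290, 243), pendant (453, 278), tee and clamp are all clear of it. The networks agree on a yaw of about -0.22 and an opening of about 0.69 rad. I'll move above the cover, 60 mm to the right of the stud, with the fingers shut.

```bash
python3 -m creep '[{"dx":20,"dy":-10,"dz":-33,"twist":-6,"grip":0},{"dx":70,"dy":-39,"dz":-33,"twist":-13,"grip":0},{"dx":120,"dy":-67,"dz":-33,"twist":-20,"grip":0},{"dx":172,"dy":-96,"dz":-33,"twist":-27,"grip":0},{"dx":224,"dy":-126,"dz":-33,"twist":-34,"grip":0},{"dx":276,"dy":-155,"dz":-33,"twist":-41,"grip":0},{"dx":328,"dy":-184,"dz":-33,"twist":-48,"grip":0},{"dx":380,"dy":-213,"dz":-33,"twist":-55.3,"grip":0},{"dx":430,"dy":-241,"dz":-33,"twist":-55.3,"grip":0},{"dx":468,"dy":-263,"dz":-33,"twist":-55.3,"grip":0}]'; python3 -c "
from h import *
st()"
```

```text
clock: 2.25
ee_pos: [562.0, -132.9, 255.8]
tcp_rot: [0.779, 0.627, 0.0, 0.0]
contact_force: [0.3, -0.9, -0.1]
finger_gap: 0.005
t 2.25 p [ 561.981 -132.929  255.785] F [ 0.274 -0.901 -0.089] T [-0.077 -0.057  0.027] gap 0.005
R [[0.21494703792574557, 0.9766255552347126, 0.0005438285003687379], [0.976625685741077, -0.21494711522151197, 8.72279851144977e-05], [0.00020208344672395273, 0.0005123674850735678, -0.999999848320909]] q [-0.352  0.298  1.516  0.     1.327 -0.135]
```

```bash
python3 -m creep '[{"dz":20,"grip":0},{"dz":38,"grip":0},{"dz":52,"dy":-2,"grip":0},{"dz":66,"dy":-4,"grip":0},{"dz":80,"dy":-6,"grip":0},{"dz":94,"dy":-8,"grip":0},{"dz":108,"dy":-10,"grip":0},{"dz":122,"dy":-12,"grip":0},{"dz":136,"dy":-14,"grip":0},{"dz":148,"dy":-15,"grip":0}]'
```

```text
schema error: expected keys dx, dy, dz, twist, grip
```

```bash
python3 -m creep '[{"dz":4,"grip":0},{"dz":7,"grip":0},{"dz":8.5,"grip":0}]'
```

```text
schema error: expected keys dx, dy, dz, twist, grip
```

```bash
python3 -m creep '[{"dx":0,"dy":0,"dz":20,"twist":0,"grip":0},{"dx":0,"dy":0,"dz":38,"twist":0,"grip":0},{"dx":0,"dy":-2,"dz":52,"twist":0,"grip":0},{"dx":0,"dy":-4,"dz":66,"twist":0,"grip":0},{"dx":0,"dy":-6,"dz":80,"twist":0,"grip":0},{"dx":0,"dy":-8,"dz":94,"twist":0,"grip":0},{"dx":0,"dy":-10,"dz":108,"twist":0,"grip":0},{"dx":0,"dy":-12,"dz":122,"twist":0,"grip":0},{"dx":0,"dy":-14,"dz":136,"twist":0,"grip":0},{"dx":0,"dy":-15,"dz":148,"twist":0,"grip":0}]'
```

```text
clock: 3.5
ee_pos: [545.7, -131.6, 106.6]
tcp_rot: [0.78, 0.626, -0.0, -0.0]
contact_force: [-1.0, -0.1, 0.7]
finger_gap: 0.007
```

```bash
python3 -m creep '[{"dx":0,"dy":0,"dz":3,"twist":0,"grip":0},{"dx":0,"dy":0,"dz":6,"twist":0,"grip":0},{"dx":0,"dy":0,"dz":7.5,"twist":0,"grip":0}]';python3 -c "
from h import *
snap('top','top1.png')"
```

```text
clock: 3.88
ee_pos: [546.4, -131.8, 100.3]
tcp_rot: [0.78, 0.626, 0.0, 0.0]
contact_force: [-0.9, -0.4, 0.1]
finger_gap: 0.007
```

View pics/top1.png

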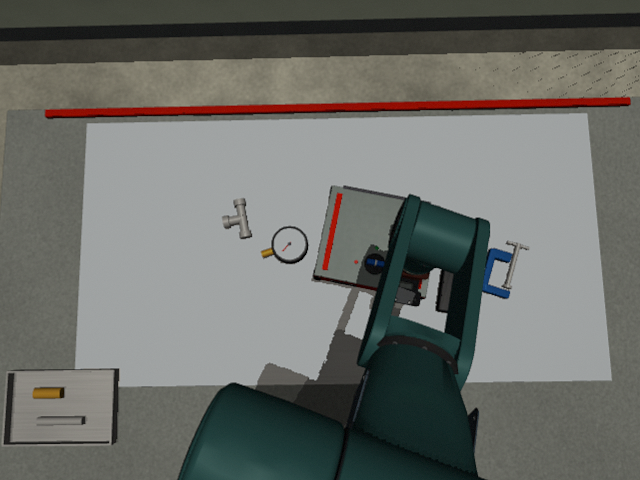

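The cover is almost shut, with the wing at (375, 263) and the fingers beside it. I'll press until it bottoms.

```bash
python3 -m creep '[{"dx":0,"dy":0,"dz":1,"twist":0,"grip":0},{"dx":0,"dy":0,"dz":2,"twist":0,"grip":0}]'
```

```text
clock: 4.18
ee_pos: [546.3, -131.8, 98.8]
tcp_rot: [0.78, 0.626, 0.0, 0.0]
contact_force: [-1.7, 1.2, 12.6]
finger_gap: 0.004
```

```bash
python3 -m creep '[{"dx":0,"dy":0,"dz":1,"twist":0,"grip":0},{"dx":0,"dy":0,"dz":1,"twist":0,"grip":0}]'
```

```text
clock: 4.42
ee_pos: [546.3, -131.8, 98.7]
tcp_rot: [0.78, 0.626, 0.0, 0.0]
contact_force: [-3.9, 1.2, 13.4]
finger_gap: 0.006
```

```bash
python3 -m creep '[{"dx":0,"dy":0,"dz":-30,"twist":0,"grip":0},{"dx":0,"dy":0,"dz":-85,"twist":0,"grip":40},{"dx":30,"dy":0,"dz":-130,"twist":0,"grip":60},{"dx":60,"dy":0,"dz":-130,"twist":0,"grip":60},{"dx":60,"dy":0,"dz":-130,"twist":0,"grip":60},{"dx":60,"dy":0,"dz":-130,"twist":0,"grip":60}]'; python3 - <<'E'
from h import *
s,_=st()
for c in ['wrist','side']:
    snap(c,c+'2.png')
    for n in ['cover_hinge','cover_edge','stud_grip','stud_disc']:
        print(c,n,[(round(d['confidence'],2),np.round(d['location'],1).tolist()) for d in manip.mark_of(n,c)[:2]])
E
```

```text
clock: 5.18
ee_pos: [558.5, -73.5, 226.7]
tcp_rot: [0.78, 0.626, -0.0, -0.0]
contact_force: [-0.7, 0.4, -0.1]
finger_gap: 0.536
t 5.17 p [558.497 -73.495 226.694] F [-0.667  0.436 -0.117] T [-0.015 -0.024  0.014] gap 0.536
R [[0.2156471238199009, 0.9764708320438601, -0.0010159506760876104], [0.9764712592867858, -0.21564745858483383, -0.00023106878122285232], [-0.00044471910640587613, -0.0009422173179772521, -0.9999994572255742]] q [-0.253  0.303  1.585 -0.001  1.255 -0.036]
wrist cover_hinge [(0.88, [700.0, -102.6, 88.6])]
wrist cover_edge [(0.6, [696.9, -102.6, 89.4]), (0.58, [498.8, -57.6, 99.0])]
wrist stud_grip [(0.63, [547.4, -75.4, 138.2])]
wrist stud_disc [(0.76, [546.3, -73.5, 130.8])]
side cover_hinge [(0.76, [697.8, -105.3, 90.9])]
side cover_edge [(0.92, [502.3, -66.4, 99.2]), (0.41, [543.0, -75.7, 141.6])]
side stud_grip [(0.69, [544.0, -73.5, 142.4])]
side stud_disc [(0.64, [539.8, -71.5, 128.2])]
```

View pics/wrist2.png

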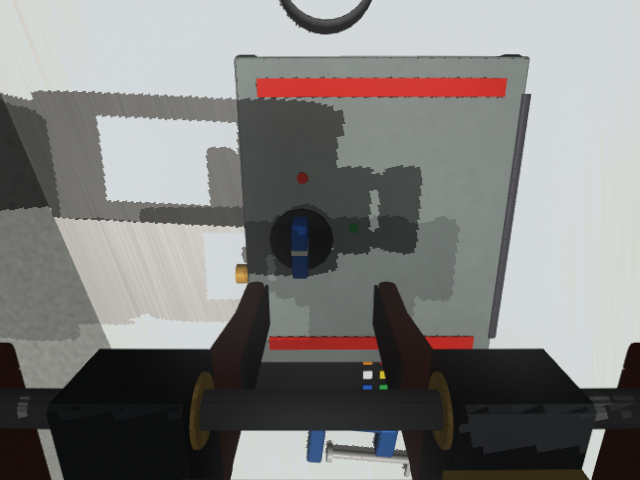

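View pics/side2.png

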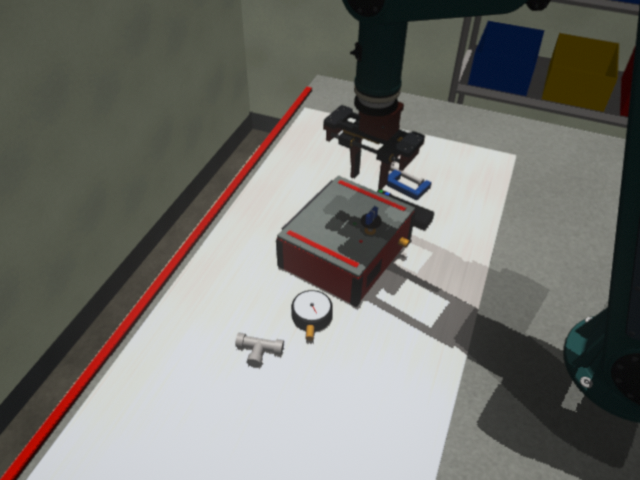

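```bash
cat >> h.py <<'E'
def pix(ci,uv,z):
    K=np.array(ci['intrinsics']);k=ci['k1']
    n=cv2.undistortPoints(np.array(uv,float).reshape(-1,1,2),K,np.array([k,0,0,0,0.]))[:,0]
    Rm=cv2.Rodrigues(np.array(ci['rvec'],float))[0];t=np.array(ci['tvec'],float)
    d=np.c_[n,np.ones(len(n))]@Rm; o=-Rm.T@t
    return o+d*((z-o[2])/d[:,2])[:,None]
E
python3 - <<'E'
from h import *
ci=manip.camera_info('wrist'); st()
im=cv2.imread('pics/wrist2.png').astype(int)
m=((im[...,0]>im[...,2]+25)&(im[...,0]>im[...,1]+15)).astype(np.uint8); m[:180]=0;m[300:]=0;m[:,:260]=0;m[:,340:]=0
ys,xs=np.nonzero(m);print('blue',xs.min(),xs.max(),ys.min(),ys.max())
for y in range(ys.min(),ys.max(),6): r=xs[ys==y]; print(y,r.min(),r.max(),end='; ')
print()
cs=pix(ci,[(236,57),(528,57)],98.5);print('edge',cs,np.linalg.norm(cs[1]-cs[0]),np.arctan2(*(cs[1]-cs[0])[1::-1]))
print('mid disc',pix(ci,[(270,240),(332,240),(301,209),(301,271)],130.5))
print('dots',pix(ci,[(302,178),(353,228)],98.5))
print('wing ends top', pix(ci,[(300,ys.min()),(300,ys.max())],154.5))
# hypothesised corners reprojected check
print('cam',-cv2.Rodrigues(np.array(ci['rvec']))[0].T@np.array(ci['tvec']))
E
```

```text
t 5.67 p [558.921 -73.354 227.066] F [-0.077  0.397 -0.138] T [-0.048 -0.152 -0.006] gap 0.602
R [[0.21640085775369447, 0.9763045693117238, -0.00023812709869381243], [0.9763045946111846, -0.21640082913579192, 0.00014032260175419575], [8.546669567328903e-05, -0.0002628505119380381, -0.9999999618025255]] q [-0.253  0.303  1.584  0.     1.255 -0.035]
blue 291 307 217 277
217 295 306; 223 292 307; 229 291 307; 235 291 307; 241 292 307; 247 292 306; Traceback (most recent call last):
  File "<stdin>", line 6, in <module>
    return umr_minimum(a, axis, None, out, keepdims, initial, where)
ValueError: zero-size array to reduction operation minimum which has no identity
```

```bash
python3 - <<'E'
from h import *
ci=manip.camera_info('wrist')
cs=pix(ci,[(236,57),(528,57)],98.5);print('edge',cs,np.linalg.norm(cs[1]-cs[0]),np.arctan2(*(cs[1]-cs[0])[1::-1]))
print('disc x extremes, y ext',pix(ci,[(270,240),(332,240),(301,209),(301,271)],130.5))
print('dots',pix(ci,[(302,178),(353,228)],98.5))
print('wing top', pix(ci,[(299,217),(299,277),(292,245),(307,245)],154.5))
print('wing bottom', pix(ci,[(299,217)],130.5))
print('cam',-cv2.Rodrigues(np.array(ci['rvec']))[0].T@np.array(ci['tvec']))
E
```

```text
edge [[528.107  53.684  98.5  ]
 [721.086  11.264  98.5  ]] 197.58646096160678 -0.2163718741028177
disc x extremes, y ext [[524.052 -67.869 130.5  ]
 [565.648 -77.09  130.5  ]
 [549.913 -51.198 130.5  ]
 [539.536 -94.844 130.5  ]]
dots [[552.743 -35.834  98.5  ]
 [581.961 -81.566  98.5  ]]
wing top [[550.028 -50.386 154.5  ]
 [540.749 -89.15  154.5  ]
 [541.53  -67.061 154.5  ]
 [550.702 -69.094 154.5  ]]
wing bottom [[547.314 -56.3   130.5  ]]
cam [576.756   7.846 390.844]
```

Disc centre is (544.8, -72.3) and the yaw -0.216, which matches the tool. The disc measures 42.6 to 44.9 mm against a true 44. I'll straddle the wing just above the disc.

```bash
python3 -m creep '[{"dx":-2,"dy":-14,"dz":10,"twist":0,"grip":45},{"dx":-2,"dy":-14,"dz":35,"twist":0,"grip":45},{"dx":-2,"dy":-14,"dz":60,"twist":0,"grip":45},{"dx":-2,"dy":-14,"dz":80,"twist":0,"grip":45},{"dx":-2,"dy":-14,"dz":92,"twist":0,"grip":45},{"dx":-2,"dy":-14,"dz":94.5,"twist":0,"grip":45},{"dx":-2,"dy":-14,"dz":94.5,"twist":0,"grip":45}]'; python3 - <<'E'
from h import *
st(); snap('wrist','wrist3.png'); 
E
```

```text
clock: 6.55
ee_pos: [545.3, -72.2, 133.1]
tcp_rot: [0.78, 0.626, 0.0, 0.0]
contact_force: [0.3, 0.7, -0.1]
finger_gap: 0.449
t 6.55 p [545.303 -72.201 133.068] F [ 0.337  0.686 -0.083] T [ 0.014 -0.094  0.015] gap 0.449
R [[0.2160956320024714, 0.9763720111016398, 0.0006113646963231321], [0.9763722008359192, -0.21609562591020703, -7.679387722430201e-05], [5.713384436556668e-05, 0.0006135143154951054, -0.9999998101679364]] q [-0.257  0.386  1.721  0.     1.033 -0.04 ]
```

View pics/wrist3.png

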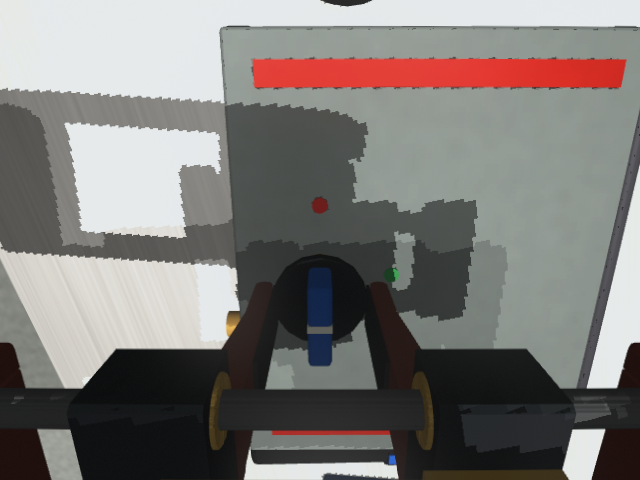

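The wing, x 307 to 332, is centred between the fingers at about x 268 and 374. I'll close on it.

```bash
python3 -m creep '[{"dx":0,"dy":0,"dz":0.5,"twist":0,"grip":25},{"dx":0,"dy":0,"dz":1,"twist":0,"grip":0},{"dx":0,"dy":0,"dz":1,"twist":0,"grip":0},{"dx":0,"dy":0,"dz":1,"twist":0,"grip":0},{"dx":0,"dy":0,"dz":1,"twist":0,"grip":0}]'; python3 -c "
from h import *
st()"
```

```text
clock: 7.22
ee_pos: [544.8, -72.1, 131.8]
tcp_rot: [0.78, 0.626, -0.0, -0.0]
contact_force: [-0.7, -0.1, 2.3]
finger_gap: 0.111
t 7.22 p [544.808 -72.053 131.795] F [-0.745 -0.072  2.251] T [0.033 0.103 0.061] gap 0.111
R [[0.21607693375820694, 0.9763763340949774, -0.00011365256059371181], [0.9763763370878085, -0.21607692146661192, 0.00011128569529767241], [8.409902380206524e-05, -0.0001350139426242097, -0.9999999873492946]] q [-0.257  0.388  1.723  0.     1.031 -0.04 ]
```

```bash
python3 -m creep '[{"dx":0,"dy":0,"dz":1,"twist":0,"grip":0},{"dx":0,"dy":0,"dz":2,"twist":0,"grip":0},{"dx":0,"dy":0,"dz":3,"twist":0,"grip":0},{"dx":0,"dy":0,"dz":4,"twist":0,"grip":0},{"dx":0,"dy":0,"dz":5,"twist":0,"grip":0},{"dx":0,"dy":0,"dz":6,"twist":0,"grip":0},{"dx":0,"dy":0,"dz":7,"twist":0,"grip":0},{"dx":0,"dy":0,"dz":8,"twist":0,"grip":0},{"dx":0,"dy":0,"dz":8.5,"twist":0,"grip":0},{"dx":0,"dy":0,"dz":9,"twist":0,"grip":0}]'
```

```text
clock: 8.48
ee_pos: [544.9, -72.1, 122.8]
tcp_rot: [0.78, 0.626, 0.0, -0.0]
contact_force: [-2.2, -0.3, 6.3]
finger_gap: 0.107
```

```bash
python3 -m creep '[{"dx":0,"dy":0,"dz":0.5,"twist":0,"grip":0},{"dx":0,"dy":0,"dz":1,"twist":0,"grip":0},{"dx":0,"dy":0,"dz":1,"twist":0,"grip":0}]'
```

```text
clock: 8.85
ee_pos: [544.8, -72.0, 121.7]
tcp_rot: [0.78, 0.626, -0.0, -0.0]
contact_force: [-1.7, 1.1, 5.7]
finger_gap: 0.109
```

```bash
python3 -m creep '[{"dx":0,"dy":0,"dz":0.5,"twist":0,"grip":0},{"dx":0,"dy":0,"dz":1,"twist":0,"grip":0},{"dx":0,"dy":0,"dz":1,"twist":0,"grip":0}]'
```

```text
clock: 9.22
ee_pos: [544.9, -72.0, 120.8]
tcp_rot: [0.78, 0.626, 0.0, -0.0]
contact_force: [-1.2, 0.6, 5.1]
finger_gap: 0.113
```

```bash
python3 -m creep '[{"dx":0,"dy":0,"dz":0.5,"twist":0,"grip":0},{"dx":0,"dy":0,"dz":1,"twist":0,"grip":0},{"dx":0,"dy":0,"dz":1,"twist":0,"grip":0}]'
```

```text
clock: 9.6
ee_pos: [544.8, -72.1, 119.8]
tcp_rot: [0.78, 0.626, 0.0, -0.0]
contact_force: [-1.7, -0.2, 5.8]
finger_gap: 0.11
```

```bash
python3 -m creep '[{"dx":0,"dy":0,"dz":0.5,"twist":0,"grip":0},{"dx":0,"dy":0,"dz":1,"twist":0,"grip":0},{"dx":0,"dy":0,"dz":1,"twist":0,"grip":0}]'
```

```text
clock: 9.98
ee_pos: [544.9, -72.1, 118.8]
tcp_rot: [0.78, 0.626, 0.0, -0.0]
contact_force: [-2.5, -0.6, 6.1]
finger_gap: 0.112
```

```bash
python3 -m creep '[{"dx":0,"dy":0,"dz":0.5,"twist":0,"grip":0},{"dx":0,"dy":0,"dz":1,"twist":0,"grip":0},{"dx":0,"dy":0,"dz":1,"twist":0,"grip":0}]'
```

```text
clock: 10.35
ee_pos: [544.9, -72.0, 117.8]
tcp_rot: [0.78, 0.626, 0.0, -0.0]
contact_force: [-2.3, 0.4, 7.3]
finger_gap: 0.117
```

```bash
python3 -m creep '[{"dx":0,"dy":0,"dz":0.5,"twist":0,"grip":0},{"dx":0,"dy":0,"dz":1,"twist":0,"grip":0},{"dx":0,"dy":0,"dz":1,"twist":0,"grip":0}]'
```

```text
clock: 10.72
ee_pos: [544.9, -72.1, 116.9]
tcp_rot: [0.78, 0.626, 0.0, -0.0]
contact_force: [-3.1, 0.6, 6.9]
finger_gap: 0.11
```

```bash
python3 -m creep '[{"dx":0,"dy":0,"dz":0.5,"twist":0,"grip":0},{"dx":0,"dy":0,"dz":1,"twist":0,"grip":0},{"dx":0,"dy":0,"dz":1,"twist":0,"grip":0}]'
```

```text
clock: 11.1
ee_pos: [544.9, -72.0, 115.9]
tcp_rot: [0.78, 0.626, 0.0, -0.0]
contact_force: [-2.6, 0.8, 7.2]
finger_gap: 0.109
```

```bash
python3 -m creep '[{"dx":0,"dy":0,"dz":0.5,"twist":0,"grip":0},{"dx":0,"dy":0,"dz":1,"twist":0,"grip":0},{"dx":0,"dy":0,"dz":1,"twist":0,"grip":0}]'
```

```text
clock: 11.48
ee_pos: [544.9, -72.1, 115.0]
tcp_rot: [0.78, 0.626, 0.0, -0.0]
contact_force: [-2.4, 1.5, 8.5]
finger_gap: 0.108
```

```bash
python3 -m creep '[{"dx":0,"dy":0,"dz":0.5,"twist":0,"grip":0},{"dx":0,"dy":0,"dz":1,"twist":0,"grip":0},{"dx":0,"dy":0,"dz":1,"twist":0,"grip":0}]'
```

```text
clock: 11.85
ee_pos: [544.9, -72.1, 114.9]
tcp_rot: [0.78, 0.626, 0.0, 0.0]
contact_force: [-5.0, 1.2, 15.4]
finger_gap: 0.113
```

It bottomed at TCP z ≈ 114.9, about 16 mm in, where the force jumped from 8.5 to 15.4 N. I'll turn clockwise while holding it there.

```bash
python3 -m creep '[{"dx":0,"dy":0,"dz":0,"twist":5,"grip":0},{"dx":0,"dy":0,"dz":0,"twist":10,"grip":0},{"dx":0,"dy":0,"dz":0,"twist":15,"grip":0},{"dx":0,"dy":0,"dz":0,"twist":20,"grip":0}]'; python3 -c "
from h import *
st()"
```

```text
clock: 12.35
ee_pos: [544.9, -72.1, 114.8]
tcp_rot: [0.877, 0.48, 0.0, 0.0]
contact_force: [-4.7, 1.0, 15.8]
finger_gap: 0.116
t 12.35 p [544.929 -72.07  114.849] F [-4.719  0.968 15.843] T [ 0.127  0.864 -0.033] gap 0.116
R [[0.5393165773267745, 0.8421030031011666, 0.000401980758445721], [0.8421030844283591, -0.5393165954585271, -7.112852883844924e-05], [0.0001568973463437567, 0.00037687003129143403, -0.9999999166760978]] q [-0.257  0.41   1.739  0.     0.992  0.312]
```

Turning freely at 16 N.

```bash
python3 -m creep '[{"dx":0,"dy":0,"dz":0,"twist":7,"grip":0},{"dx":0,"dy":0,"dz":0,"twist":14,"grip":0},{"dx":0,"dy":0,"dz":0,"twist":21,"grip":0},{"dx":0,"dy":0,"dz":0,"twist":28,"grip":0},{"dx":0,"dy":0,"dz":0,"twist":35,"grip":0},{"dx":0,"dy":0,"dz":0,"twist":42,"grip":0},{"dx":0,"dy":0,"dz":0,"twist":49,"grip":0},{"dx":0,"dy":0,"dz":0,"twist":56,"grip":0},{"dx":0,"dy":0,"dz":0,"twist":63,"grip":0},{"dx":0,"dy":0,"dz":0,"twist":68,"grip":0}]'; python3 -c "
from h import *
st()"
```

```text
clock: 13.6
ee_pos: [545.0, -72.1, 114.8]
tcp_rot: [0.996, -0.093, 0.0, 0.0]
contact_force: [-5.2, 0.1, 15.6]
finger_gap: 0.111
t 13.6 p [544.959 -72.149 114.844] F [-5.19   0.139 15.639] T [0.2   1.029 0.04 ] gap 0.111
R [[0.9827513176554797, -0.18493149370595396, 0.0004362133692174661], [-0.18493141330630286, -0.9827514053478034, -0.00021831044670352534], [0.0004690617786304619, 0.00013387532428335574, -0.9999998810292158]] q [-0.257  0.41   1.739 -0.     0.992  1.5  ]
```

```bash
python3 -m creep '[{"dx":0,"dy":0,"dz":0,"twist":2,"grip":0},{"dx":0,"dy":0,"dz":0,"twist":4,"grip":0},{"dx":0,"dy":0,"dz":0,"twist":6,"grip":0},{"dx":0,"dy":0,"dz":0,"twist":7,"grip":0},{"dx":0,"dy":0,"dz":0,"twist":7,"grip":0}]'; python3 -c "
from h import *
st()"
```

```text
clock: 14.22
ee_pos: [544.9, -72.2, 114.8]
tcp_rot: [0.988, -0.152, 0.0, 0.0]
contact_force: [-4.4, 0.7, 15.8]
finger_gap: 0.109
t 14.22 p [544.927 -72.181 114.848] F [-4.424  0.725 15.819] T [ 0.223  1.028 -0.007] gap 0.109
R [[0.9538003477440467, -0.3004408695647952, 0.00042489820623819167], [-0.3004407850163887, -0.9538004357269081, -0.00025200376302613657], [0.0004809803239467419, 0.00011270452617287961, -0.9999998779778017]] q [-0.257  0.41   1.739 -0.     0.992  1.619]
```

```bash
python3 -m creep '[{"dx":0,"dy":0,"dz":0,"twist":1,"grip":0},{"dx":0,"dy":0,"dz":0,"twist":1.5,"grip":0},{"dx":0,"dy":0,"dz":0,"twist":1.5,"grip":0}]'; python3 -c "
from h import *
st()"
```

```text
clock: 14.6
ee_pos: [545.0, -72.2, 114.9]
tcp_rot: [0.986, -0.164, 0.0, 0.0]
contact_force: [-4.7, 1.0, 15.8]
finger_gap: 0.113
t 14.6 p [544.982 -72.184 114.869] F [-4.725  1.009 15.836] T [0.222 0.991 0.341] gap 0.113
R [[0.9459294394606891, -0.32437209863803923, 0.00048701821394452754], [-0.3243718801672271, -0.9459295192441163, -0.00047747185595752153], [0.0006155634529372159, 0.000293679671331282, -0.999999767416916]] q [-0.257  0.41   1.739 -0.     0.992  1.644]
```

The stop is felt: 0.34 N m at 1.68 rad. I'll ease off the twist, let the stud rise slowly and then open.

```bash
python3 -m creep '[{"dx":0,"dy":0,"dz":0,"twist":-1,"grip":0},{"dx":0,"dy":0,"dz":-1,"twist":-1,"grip":0},{"dx":0,"dy":0,"dz":-2,"twist":-1,"grip":0},{"dx":0,"dy":0,"dz":-3,"twist":-1,"grip":0},{"dx":0,"dy":0,"dz":-4,"twist":-1,"grip":0},{"dx":0,"dy":0,"dz":-4,"twist":-1,"grip":0}]'; python3 -c "
from h import *
st()"
```

```text
clock: 15.35
ee_pos: [544.9, -72.2, 118.0]
tcp_rot: [0.988, -0.156, 0.0, 0.0]
contact_force: [-2.1, 0.8, 8.1]
finger_gap: 0.109
t 15.35 p [544.904 -72.15  118.006] F [-2.063  0.77   8.073] T [0.08  0.491 0.192] gap 0.109
R [[0.9512728326166342, -0.30835043342642515, 9.017350619568466e-05], [-0.3083504158147254, -0.9512728276321054, -0.00016874745859135048], [0.00013781295821252076, 0.00013271983480014104, -0.999999981696517]] q [-0.257  0.405  1.736 -0.     1.     1.627]
```

```bash
python3 -m creep '[{"dx":0,"dy":0,"dz":-0.8,"twist":0,"grip":0},{"dx":0,"dy":0,"dz":-0.8,"twist":0,"grip":45},{"dx":0,"dy":0,"dz":-0.8,"twist":0,"grip":45},{"dx":0,"dy":0,"dz":-1,"twist":0,"grip":45},{"dx":0,"dy":0,"dz":-20,"twist":0,"grip":50},{"dx":0,"dy":0,"dz":-60,"twist":0,"grip":50},{"dx":0,"dy":0,"dz":-100,"twist":0,"grip":50},{"dx":0,"dy":0,"dz":-120,"twist":0,"grip":50},{"dx":0,"dy":0,"dz":-120,"twist":0,"grip":50}]'; python3 - <<'E'
from h import *
st(); snap('wrist','wrist4.png'); ci=manip.camera_info('wrist')
for c in ['wrist','side']:
    if c=='side': snap(c,'side4.png')
    for n in ['cover_hinge','cover_edge','stud_grip','stud_disc']:
        print(c,n,[(round(d['confidence'],2),np.round(d['location'],1).tolist()) for d in manip.mark_of(n,c)[:1]])
E
```

```text
clock: 16.48
ee_pos: [545.8, -72.3, 238.8]
tcp_rot: [0.988, -0.156, 0.001, 0.0]
contact_force: [-0.3, -0.0, -0.5]
finger_gap: 0.497
t 16.48 p [545.803 -72.3   238.803] F [-0.311 -0.02  -0.537] T [ 0.058  0.046 -0.025] gap 0.497
R [[0.9511646505704222, -0.3086708568751414, 0.002847739667295167], [-0.30867022653171616, -0.9511688826604684, -0.0006692617540117187], [0.0029152629565335954, -0.000242434325812649, -0.9999957212245921]] q [-0.257  0.272  1.599  0.     1.269  1.627]
wrist cover_hinge [(0.83, [696.8, -101.3, 90.3])]
wrist cover_edge [(0.72, [503.7, -61.3, 97.1])]
wrist stud_grip [(0.71, [546.1, -73.4, 125.5])]
wrist stud_disc [(0.98, [546.3, -74.3, 118.1])]
side cover_hinge [(0.63, [696.1, -104.1, 90.7])]
side cover_edge [(0.77, [502.1, -63.2, 98.3])]
side stud_grip [(0.81, [541.9, -75.4, 130.3])]
side stud_disc [(0.81, [543.7, -72.3, 117.8])]
```

View pics/wrist4.png

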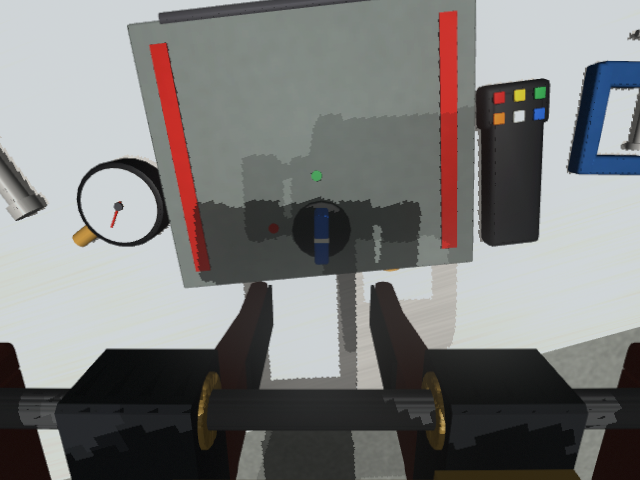

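The wing at (321, 232) now lies along the housing's x, towards the green dot at (317, 176). The disc sits at z ≈ 118, which is 12 mm in and 4 mm above the bottom. The cover edge is at z ≈ 98, shut, and the gauge, pendant, tee and clamp haven't been touched.

```bash
python3 -c "
from h import *
for n in ['gauge','pendant','tee','clamp']:
    snap('top'); print(n,[np.round(d['location'],0).tolist() for d in manip.mark_of(n,'top')[:1]])
print(manip.state()['clock'], manip.sign_off())"
```

```text
gauge [[600.0, 109.0, -1.0]]
pendant [[522.0, -257.0, -3.0]]
tee [[547.0, -69.0, 130.0]]
clamp [[529.0, -366.0, 2.0]]
the job is handed in; nothing more can be done
17.375 None
```

The cover is shut and its stud is locked. I handed the job in at about 17 s, with the gripper open and clear above the housing.

- **Cover:** I pressed it shut with closed fingers beside the stud. The TCP stopped at 98.7 mm against 98.5 mm nominal, with about 13 N. After locking, the free edge read 97–98 mm.
- **Stud:** I gripped the wing and pushed it in slowly. It bottomed about 16 mm in, where the force jumped from 8.5 N to about 15.5 N. I turned it clockwise to its stop (1.66–1.68 rad, with a reaction of 0.34 N m) at about 16 N. Then I eased it up and let go.
- **Lock:** The disc now sits at z ≈ 118 mm, 12 mm in and 4 mm above the bottom, as expected for the lock. The wing lies towards the green dot.
- **Bystanders:** In the last look, the gauge, pendant and clamp were within 3 mm of where they started.
- **Check that disagreed:** The tee's last network reading, (547, -69, 130), is the stud's position, so it is a misdetection. I did not confirm the tee's position by measurement, but the arm never went near it.

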